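# Clear the tin off the chart stand and turn the leaf over

## Robot

A 7-joint arm with a two-finger parallel gripper is mounted at the origin on a cart in front of the work surface, level with it; the furniture and walls round the work are solid. World frame = base frame: x ahead of the robot, y to its left, z up, the work surface at z = 0. Lengths are in m, angles in rad, forces in N, time in s.
With the tool pointing down it reaches from about 0.4 to 0.85 m from the base axis. Payload 10.4 kg.
Tool frame: the origin (TCP) lies between the finger pads; the fingertips stand 17 mm ahead of it and the grasp point (between the pads) lies 2 mm behind it; z points along the fingers, y is the line along which they close (so a half turn about z gives the same grasp; the last joint's range is limited). The gripper opens to 85 mm and grips with 20 to 120 N. Pads are 22 mm wide; open, the fingers measure 114 mm over their backs; the gripper's body (76 mm by 85 mm) begins 54 mm behind the grasp point. The pads swing forward as they close: fully open they stand 13 mm farther back than shut.
Start: joints at [-1.208, 0.332, -0.065, 1.46, 0.022, 1.35, -0.088], TCP at [0.235, 0.579, 0.248] pointing down, gripper open.
Joint ranges: [-2.6, 2.6], [-0.5, 2.12], [-1.47, 1.34], [0.16, 2.42], [-1.27, 4.41], [0.06, 2.06], [-2.6, 2.6]. Speed limits (rad/s): [2.22, 2.22, 2.79, 2.79, 3.14, 3.14, 3.14].

## Interface

Orientations are given as a unit quaternion [x, y, z, w].
In Python, from workcell import readout, imaging, manip gives the robot as it stands. The module is installed in compiled form; this text tells all that it offers.
- The arm moves only by the shell command python3 -m crank 'ROWS' [OPENING] [FORCE]. ROWS is JSON, a list of rows, each a list of 4 numbers: the shift along the tool's x, y, z as a fraction of full scale, then the turn about the tool's z as a fraction of full scale. In form: [[x, y, z, yaw], ...]. A call has 1 to 5 rows; each row is the pose to reach, as a shift and turn from the pose commanded when the call began, along the tool's axes at that moment; what a row does not reach only later rows make up. Full scale, the value 1, is 400 mm for a shift and 60 degrees for a turn. A row lasts 1/12 s, in which the tool goes at most 41.7 mm and 7.16 degrees, less where a joint would pass 70% of its speed; a pose out of reach is approached as far as the arm can. A call with a number of a shift or a turn outside -1 to 1 is refused whole. A call with a gripper value outside its range is refused whole. OPENING is the gripper command: -1 is shut, 1 is fully open, values between are in proportion, set as the call begins (- or left out, the last holds). The fingers move at their own pace and stop on an object; FORCE is the grip in N (left out, the last holds). Time passes only in rows, so rows that repeat a pose let the fingers close. It gives the time, the measured TCP pose, the force, the opening and the grip force at its end, in the units of the state.
- readout.get_obs(): the state, without advancing time (a new reading comes with each control period).
- imaging.camera(name): name is "scene" or "top" or "wrist"; returns a dict with "color" (384x512x3 uint8, red, green, blue), "fx", "fy", "cx", "cy" (pixels), "rvec" (rotation vector, rad) and "tvec" (3), from world to camera coordinates, as OpenCV has them. Camera axes: x right, y down, z forward; pixel columns grow to the right and rows downward; lengths in m; the calibration is good to about 2 mm. A picture is of the moment at which its call begins. There is no depth.
- manip.hand_in(): hands the job in; it is judged then, once.
The state is a dict: "clock": time; "joint_pos": joint angles; "joint_velocities": joint speeds; "tau": joint torques, N m; "position": TCP position; "ee_rot": TCP orientation; "ft_force": force on the tool from outside, world axes, zero at the start; "torque": the same for the moment, N m; "grip_width": opening from 0.0 (shut) to 1.0 (fully open); "grasp_force": force on a finger pad.
Only numpy, scipy, OpenCV 4.12 (cv2) and the standard library are available. Lean on these libraries where they do the work, as an engineer would, in place of code of your own. Each camera call takes 0.05 s, during which the arm holds its last target. There are 200 camera calls.

## Task

A grease tin has been left on the far page of the chart stand, where the stand's hinged leaf has to lie. With the fingers, push the tin off the stand until it stands on the mat, then turn the leaf over its spine and press it gently down until it lies flat on the far page. Only push and touch: do not grip, lift or topple the tin, do not grip or force the leaf, and do not disturb the round metal test block and the dark pin beside the stand.

Things in the scene. Friction and masses are not known exactly. Their poses are not given: they have to be found in the camera images.
- stand: Fixed chart stand: flat grey baseboard 210 mm (its x) by 110 mm (its y), 5 mm thick, origin at the centre of its underside on the mat. A hinge spine runs along its y axis across the middle, with 18 mm high brackets at its ends. Its -x half is the near page (towards the robot), its +x half the far page. Turned up to 0.4 rad either way.
- spine (a point): Middle of the hinge axis of the leaf, 12 mm above the stand's underside; axes as the stand's, y along the hinge.
- leaf (a joint): Angle (rad) of the leaf about the spine. 0 = level over the near page, 1.57 = upright, 3.14 = lying flat over the far page, where rests stop it with its upper face 14 mm above the mat. Starts partly raised over the near page (0.45 to 0.85). Stiff friction hinge (0.14 N m, 1 to 2.5 N at the free edge): the leaf stays at any angle where it is left and does not fall flat by itself.
- leaf_edge (a point): Middle of the free edge of the leaf, at half its thickness. The leaf is a rigid white plate with ruled lines, 4 mm thick, 90 mm wide along the spine; the free edge is 100 mm from the hinge axis.
- tin: Round closed grease tin, green with a bare metal lid, 64 mm in diameter, 31 mm tall, 0.12 to 0.2 kg, origin at the centre of its underside, z up. It starts standing upright on the far page (underside 5 mm above the mat), its centre about 60 to 70 mm beyond the spine.
- test_block: Bystander: round bright metal disc 64 mm in diameter, 12 mm thick, lying on the mat to the left of the stand; origin at the centre of its underside.
- pin: Bystander: dark stepped round pin 25 mm in diameter, 63 mm tall, standing on the mat to the right of the stand; origin at the centre of its underside, z up.

How it is judged:
On the way, in this order (a step that is already met when the one before it is completed fails the run):
1. the tin stands on the mat off the stand, the leaf still on the near side (height (world z) of tin below 0.0025 m and angle between tin's own z axis and vertical below 0.05 rad and value of joint leaf below 1.4 rad), for 0.2 s.
2. the leaf lies flat over the far page (value of joint leaf above 3.06 rad), for 0.2 s.
At the end, for the whole second after the job is handed in: The leaf lies flat over the far page (within 0.08 rad of its stop, the edge at most 8 mm up) and at rest; the tin stands upright and still on the mat, no part of it on the stand (underside within 2.5 mm of the mat, tilt under 0.05 rad); test block and pin stand within 20 mm of where they were (value of joint leaf above 3.06 rad and velocity of joint leaf below 0.05 rad/s and height (world z) of tin between -0.005 and 0.0025 m and angle between tin's own z axis and vertical below 0.05 rad and linear speed of tin below 0.01 m/s and distance of each of test_block, pin from where it was at the start of the episode below 0.02 m and angle between pin's own z axis and vertical below 0.2 rad); the robot touches nothing.
It fails at once if the tin is lifted (underside more than 15 mm above the mat) or toppled (height (world z) of tin above 0.015 m or angle between tin's own z axis and vertical above 0.6 rad).
It fails at once if the tin is gripped or forced with more than 25 N (contact force between the fingers and tin above 25 N).
It fails at once if the leaf or stand is gripped or forced with more than 35 N (contact force between the fingers and stand above 35 N).
It fails at once if the test block beside the stand is disturbed by more than 20 mm (distance of test_block from where it was at the start of the episode above 0.02 m).
It fails at once if the pin beside the stand is disturbed by more than 20 mm or toppled (distance of pin from where it was at the start of the episode above 0.02 m or angle between pin's own z axis and vertical above 0.4 rad).
It also fails if it takes over 59 s, if anything falls off the work surface, if the arm or the gripper's body presses on something with over 40 N, if the wrist force passes 120 N, or if a joint passes its speed limit or range.

## Working session

There is one attempt and no reset: what is moved stays moved. The work goes in short steps, Python scripts to look and compute and a shell command to move; the robot and the scene stay as the last step left them, time stands still between calls to the robot, and variables do not carry over. Pictures are saved under pics/ and viewed, at most 10 in all, crops included, and the job is handed in when it is done.

```bash
mkdir -p pics
cat > h.py <<'E'
import numpy as np,cv2,json
from workcell import readout,imaging,manip
def cam(n,save=None):
    c=imaging.camera(n)
    if save: cv2.imwrite('pics/'+save,c['color'][:,:,::-1])
    return c
def ray(c,u,v):
    R=cv2.Rodrigues(np.array(c['rvec'],float))[0];t=np.array(c['tvec'],float).ravel()
    d=R.T@np.array([(u-c['cx'])/c['fx'],(v-c['cy'])/c['fy'],1]);return -R.T@t,d
def plane(c,u,v,z):
    o,d=ray(c,u,v);return o+d*(z-o[2])/d[2]
E
python3 - <<'E'
from h import *
a=cam('scene');b=cam('top')
cv2.imwrite('pics/a.png',np.vstack([a['color'],b['color']])[:,:,::-1][:, :])
im=np.hstack([a['color'],b['color']])[:,:,::-1]
cv2.imwrite('pics/scene1.png',a['color'][:,:,::-1]);cv2.imwrite('pics/top1.png',b['color'][:,:,::-1])
o=readout.get_obs();print(o)
for c in(a,b):print(ray(c,256,192),c['fx'])
E
```

```text
{'clock': 0.1, 'joint_pos': array([-1.20755531,  0.33283535, -0.06470475,  1.46083646,  0.02158859,
        1.34993152, -0.08850703]), 'joint_velocities': array([ 0.00165709, -0.00302274,  0.00016807, -0.0021073 , -0.00033668,
        0.0004907 , -0.00100674]), 'tau': array([ 1.23152302e-03, -6.26739407e+01,  4.91735630e-02, -3.92434001e+01,
        1.62181602e-02,  6.91687834e-03, -2.09183617e-05]), 'position': array([0.23508874, 0.57875955, 0.24758881]), 'ee_rot': array([ 1.91719254e-01,  9.81449589e-01, -6.49754587e-04, -1.03061815e-04]), 'ft_force': array([ 0.4262135 , -0.15109527,  0.37068813]), 'torque': array([ 0.05487901, -0.02135262,  0.00344987]), 'grasp_force': 0.0, 'grip_width': 1.0007264573699466}
(array([ 0.05084882, -0.35597795,  0.45661185]), array([ 0.55901839,  0.68071841, -0.4735885 ])) 381.4759780591785
(array([0.35514585, 0.23442872, 0.86316367]), array([ 0.20698613, -0.00993946, -0.9783557 ])) 426.05870288800395
```

View pics/scene1.png

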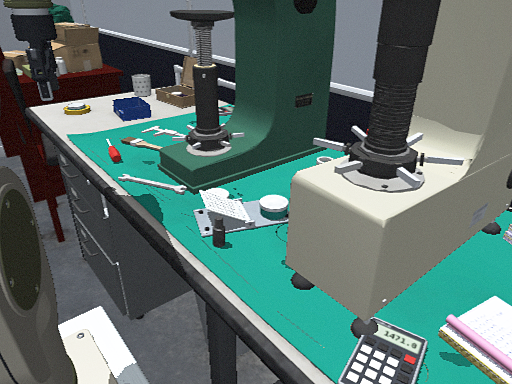

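View pics/top1.png

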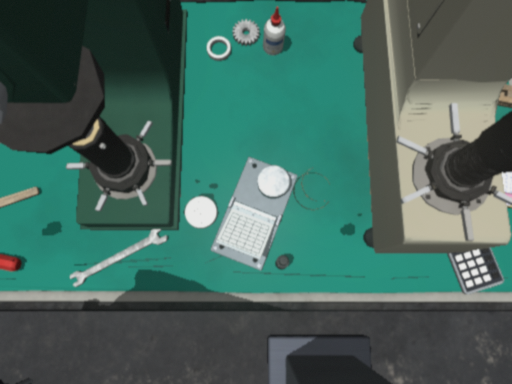

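The scene view shows the stand at about (240,210), the tin at (273,206) and the pin at (219,232). In the top view the tin is at (273,181), the block at (201,212), the pin at (284,261) and the leaf at about (248,230). Next I'll zoom in.

Run:
```python
import cv2,numpy as np
a=cv2.imread('pics/top1.png')[145:275,175:335];b=cv2.imread('pics/scene1.png')[175:255,180:310]
cv2.imwrite('pics/z1.png',cv2.resize(a,None,fx=4.5,fy=4.5,interpolation=cv2.INTER_CUBIC))
cv2.imwrite('pics/z2.png',cv2.resize(b,None,fx=6,fy=6,interpolation=cv2.INTER_CUBIC))
```

```text
(no output)
```

View pics/z1.png

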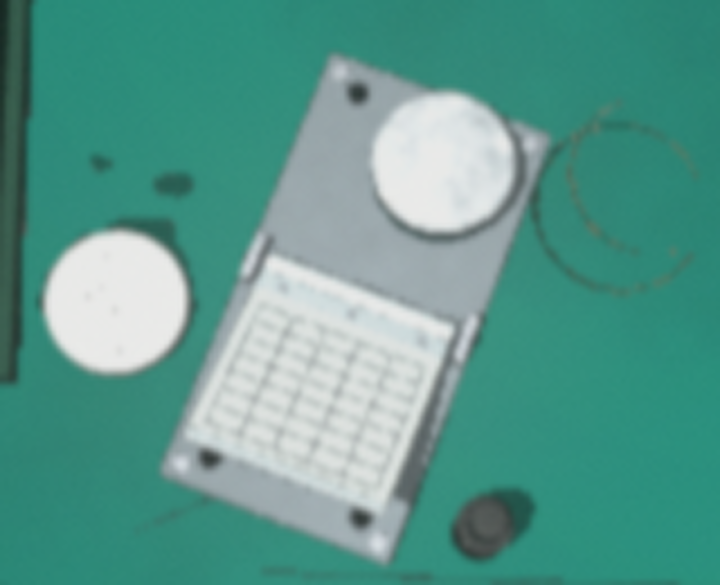

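View pics/z2.png

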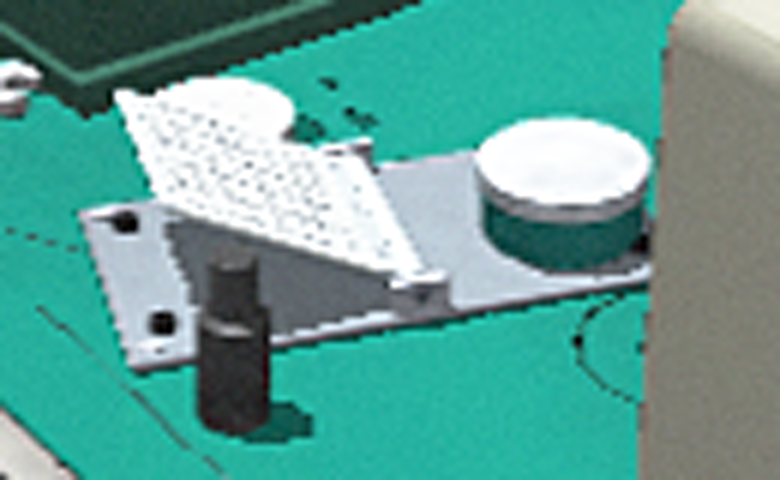

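Zoomed top view: stand corners at (335,55), (552,135), (388,565) and (163,475); lid centre (445,165); leaf free edge from (190,438) to (383,510); block (116,301); pin base about (478,532). The leaf is raised and the tin is toward the right far corner.

Run:
```python
from h import *
c=cam('top')
P=lambda x,y,z:plane(c,175+(x+.5)/4.5-.5,145+(y+.5)/4.5-.5,z)
co=np.array([P(*q,.005) for q in((335,55),(552,135),(388,565),(163,475))])
print('corners',co.round(4).tolist());ctr=co.mean(0)
d=(co[0]+co[1]-co[2]-co[3]);yaw=np.arctan2(d[1],d[0])
print('ctr',ctr,'yaw',yaw,[np.linalg.norm(co[i]-co[(i+1)%4]) for i in range(4)])
R=np.array([[np.cos(yaw),np.sin(yaw)],[-np.sin(yaw),np.cos(yaw)]])
loc=lambda p:R@(p[:2]-ctr[:2])
for n,q,z in(('tin',(445,165),.036),('block',(116,301),.012),('pintop',(489,520),.063),('pinbase',(478,533),0)):
  p=P(*q,z);print(n,p.round(4),'local',loc(p).round(4))
# leaf angle: edge mid ray intersect stand xz plane (local y=~)
o,dd=ray(c,175+(286+.5)/4.5-.5,145+(474+.5)/4.5-.5)
for th in np.arange(.4,.95,.05):
  z=.012+.1*np.sin(th);print(round(th,2),loc(o+dd*(z-o[2])/dd[2]).round(4),-.1*np.cos(th))
```

```text
corners [[0.612, 0.2403, 0.005], [0.5739, 0.1399, 0.005], [0.3786, 0.2161, 0.005], [0.4177, 0.3159, 0.005]]
ctr [0.4955675  0.22805772 0.005     ] yaw -0.3716571065534613 [np.float64(0.10738576669328746), np.float64(0.20954658570116927), np.float64(0.10717457367697905), np.float64(0.20849828127622116)]
tin [0.5521 0.1911 0.036 ] local [ 0.0661 -0.0139]
block [0.4947 0.3381 0.012 ] local [-0.0408  0.1022]
pintop [0.3953 0.1757 0.063 ] local [-0.0744 -0.0852]
pinbase [0.3928 0.176  0.    ] local [-0.0769 -0.0858]
0.4 [-0.0867  0.0004] -0.09210609940028852
0.45 [-0.087   0.0001] -0.0900447102352677
0.5 [-0.0872 -0.0001] -0.08775825618903728
0.55 [-0.0875 -0.0004] -0.08525245220595057
0.6 [-0.0877 -0.0006] -0.08253356149096784
0.65 [-0.088  -0.0009] -0.0796083798549056
0.7 [-0.0882 -0.0011] -0.07648421872844885
0.75 [-0.0884 -0.0013] -0.07316888688738209
0.8 [-0.0886 -0.0015] -0.06967067093471656
0.85 [-0.0888 -0.0017] -0.06599831458849824
0.9 [-0.089  -0.0018] -0.06216099682706645
```

```bash
cat >> h.py <<'E'
from scipy.spatial.transform import Rotation as Ro
C=np.array([.4956,.2281]);YAW=-.371
S=np.array([[np.cos(YAW),-np.sin(YAW)],[np.sin(YAW),np.cos(YAW)]])
def w(x,y,z): return np.r_[C+S@[x,y],z]
def go(*pts):
    o=readout.get_obs();R=Ro.from_quat(o['ee_rot'])
    l=S.T@(o['position'][:2]-C)
    print('t',o['clock'],'local',l.round(4),'z',o['position'][2].round(4),'F',(S.T@o['ft_force'][:2]).round(1),o['ft_force'][2].round(1),'yawtoolx',np.arctan2(*R.as_matrix()[1::-1,0])-YAW-np.pi)
    for p in pts: print(p,(R.inv().apply(w(*p)-o['position'])/.4).round(3))
E
python3 -c "
from h import *
go((-.15,.1,.22),(.016,-.014,.2))"
```

```text
t 0.15 local [-0.3699  0.2324] z 0.2477 F [-1.  -0.8] -0.6 yawtoolx -0.01475508159007033
(-0.15, 0.1, 0.22) [-0.555 -0.323  0.07 ]
(0.016, -0.014, 0.2) [-0.974 -0.602  0.12 ]
```

```bash
python3 -m crank '[[-0.555,-0.323,0.07,-0.014],[-0.555,-0.323,0.07,-0.014],[-0.555,-0.323,0.07,-0.014],[-0.555,-0.323,0.07,-0.014],[-0.555,-0.323,0.07,-0.014]]' 0 20; python3 -c "
from h import *
go((.016,-.014,.16))"
```

```text
clock: 0.57
position: [0.3626, 0.4133, 0.2254]
ee_rot: [0.184, 0.983, -0.0, -0.0]
ft_force: [1.4, -0.8, -0.4]
grip_width: 0.503
grasp_force: 0.0
t 0.5667 local [-0.1911  0.1244] z 0.2254 F [ 1.6 -0.2] -0.4 yawtoolx -2.0539970010169384e-05
(0.016, -0.014, 0.16) [-0.518 -0.346  0.163]
```

```bash
python3 -m crank '[[-0.2,-0.13,0.06,0],[-0.4,-0.26,0.12,0],[-0.5,-0.34,0.16,0],[-0.5,-0.34,0.16,0],[-0.5,-0.34,0.16,0]]'; python3 -m crank '[[0,0,0,0],[0,0,0,0],[0,0,0,0]]';python3 -c "
from h import *
go((.016,-.014,.1),(.016,-.014,.031))
cam('scene','s2.png')
cam('wrist','w2.png')
"
```

```text
clock: 0.98
position: [0.477, 0.2476, 0.1723]
ee_rot: [0.184, 0.983, 0.0, 0.0]
ft_force: [0.9, 1.5, -0.1]
grip_width: 0.501
grasp_force: 0.0
clock: 1.23
position: [0.476, 0.2499, 0.1726]
ee_rot: [0.185, 0.983, 0.0, -0.0]
ft_force: [-0.1, 1.5, 0.8]
grip_width: 0.501
grasp_force: 0.0
t 1.2333 local [-0.0261  0.0132] z 0.1726 F [-0.6  1.3] 0.8 yawtoolx -0.000295963525758669
(0.016, -0.014, 0.1) [-0.105 -0.068  0.181]
(0.016, -0.014, 0.031) [-0.106 -0.068  0.354]
```

View pics/w2.png

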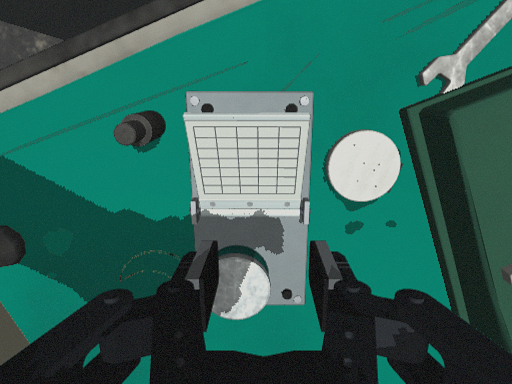

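The wrist view shows the stand square below the fingers, near corners at (187,92) and (313,92), spine at row 209. The tin lid spans to column 270 and rows 249–320.

```bash
python3 -c "
from h import *
c=cam('wrist')
for q,z in(((270,286),.036),((240,320),.036),((187,92),.005),((313,92),.005),((305,305),.005),((365,165),.012)):
  p=plane(c,*q,z);print(q,(S.T@(p[:2]-C)).round(4))
o,d=ray(c,248,118)
for th in(.4,.5,.6,.7,.8):
  z=.012+.1*np.sin(th);p=o+d*(z-o[2])/d[2];print(th,(S.T@(p[:2]-C)).round(4),-.1*np.cos(th))
"; python3 -m crank '[[-0.1,-0.068,0.05,0],[-0.105,-0.068,0.15,0],[-0.105,-0.068,0.18,0],[-0.105,-0.068,0.18,0],[-0.105,-0.068,0.18,0]]';python3 -c "
from h import *
go((.016,-.014,.031))"
```

```text
(270, 286) [0.0608 0.0212]
(240, 320) [ 0.0967 -0.0064]
(187, 92) [-0.1062 -0.0498]
(313, 92) [-0.1064  0.0569]
(305, 305) [0.1018 0.0581]
(365, 165) [-0.0452  0.1044]
0.4 [-0.0872  0.0037] -0.09210609940028852
0.5 [-0.0876  0.0041] -0.08775825618903728
0.6 [-0.0881  0.0045] -0.08253356149096784
0.7 [-0.0885  0.0048] -0.07648421872844885
0.8 [-0.0889  0.0051] -0.06967067093471654
clock: 1.8
position: [0.5049, 0.2099, 0.1007]
ee_rot: [0.184, 0.983, -0.0, -0.001]
ft_force: [0.4, 0.3, 0.0]
grip_width: 0.497
grasp_force: 0.0
t 1.8 local [ 0.0153 -0.0136] z 0.1007 F [0.2 0.4] 0.0 yawtoolx 0.0013167384383194758
(0.016, -0.014, 0.031) [-0.002 -0.001  0.174]
```

```bash
python3 -m crank '[[0,0.003,0.08,0],[0,0.003,0.14,0],[0,0.003,0.17,0],[0,0.003,0.172,0],[0,0.003,0.172,0]]';python3 -c "
from h import *
go((.12,-.0125,.031))
cam('wrist','w3.png');cam('scene','s3.png')
import cv2
a=cv2.imread('pics/w3.png')[100:384,100:420];b=cv2.imread('pics/s3.png')[165:260,190:320]
cv2.imwrite('pics/c3.png',np.hstack([cv2.resize(a,(400,355)),cv2.resize(b,(400,355))]))"
```

```text
clock: 2.22
position: [0.5063, 0.2109, 0.033]
ee_rot: [0.184, 0.983, 0.0, 0.0]
ft_force: [0.4, 0.1, -0.3]
grip_width: 0.5
grasp_force: 0.0
t 2.2167 local [ 0.0162 -0.0121] z 0.033 F [0.3 0.2] -0.3 yawtoolx 0.0008606204222894043
(0.12, -0.0125, 0.031) [-0.259 -0.001  0.005]
```

View pics/c3.png

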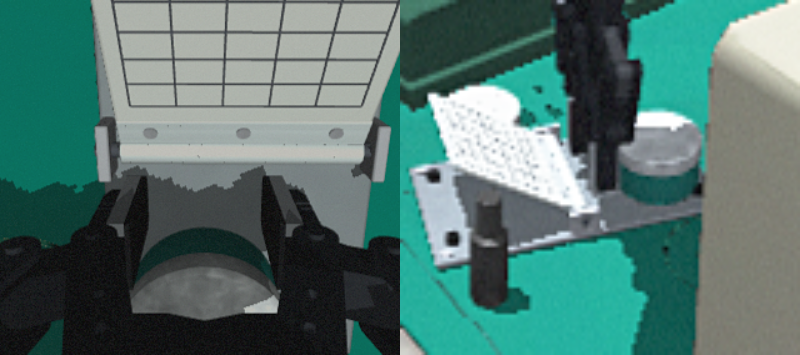

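The fingers stand either side of the tin's near side and are centred on it (crop columns 137 and 275, tin at about 205), clear of the spine. I'll push now.

```bash
R='[[-0.0125,0,0,0],[-0.025,0,0,0],[-0.0375,0,0,0],[-0.05,0,0,0],[-0.0625,0,0,0]]' ; python3 -m crank '[[-0.0125,0,0,0],[-0.025,0,0,0],[-0.0375,0,0,0],[-0.05,0,0,0],[-0.0625,0,0,0]]'; python3 -m crank '[[-0.01,0,0,0],[-0.02,0,0,0],[-0.03,0,0,0],[-0.04,0,0,0],[-0.05,0,0,0]]'; python3 -c "
from h import *
go((.12,-.0125,.031))"
```

```text
clock: 2.73
position: [0.5298, 0.201, 0.0322]
ee_rot: [0.185, 0.983, 0.0, -0.0]
ft_force: [-3.7, 1.2, 3.1]
grip_width: 0.5
grasp_force: 1.8
clock: 3.15
position: [0.5482, 0.1937, 0.0319]
ee_rot: [0.184, 0.983, 0.0, -0.0]
ft_force: [-3.7, 1.1, 3.8]
grip_width: 0.499
grasp_force: 2.3
t 3.15 local [ 0.0615 -0.013 ] z 0.0319 F [-3.9 -0.3] 3.8 yawtoolx 1.8736540742469998e-05
(0.12, -0.0125, 0.031) [-0.146  0.001  0.002]
```

```bash
python3 -m crank '[[-0.01,0,0,0],[-0.02,0,0,0],[-0.03,0,0,0],[-0.04,0,0,0],[-0.05,0,0,0]]'; python3 -m crank '[[-0.01,0,0,0],[-0.02,0,0,0],[-0.03,0,0,0],[-0.04,0,0,0],[-0.05,0,0,0]]';python3 -m crank '[[-0.01,0,0,0],[-0.02,0,0,0],[-0.03,0,0,0],[-0.04,0,0,0],[-0.045,0,0,0]]'; python3 -c "
from h import *
go((.12,-.0125,.031))
a=cam('wrist')['color'][100:384,100:420,::-1];b=cam('scene')['color'][155:250,210:340,::-1]
cv2.imwrite('pics/c4.png',np.hstack([cv2.resize(a,(400,355)),cv2.resize(b,(400,355))]))"
```

```text
clock: 3.57
position: [0.5671, 0.1858, 0.0316]
ee_rot: [0.185, 0.983, -0.0, 0.0]
ft_force: [-0.9, 0.4, -0.3]
grip_width: 0.499
grasp_force: 0.3
clock: 3.98
position: [0.5856, 0.179, 0.0318]
ee_rot: [0.185, 0.983, -0.0, 0.0]
ft_force: [-1.1, 0.9, 1.3]
grip_width: 0.499
grasp_force: 0.3
clock: 4.4
position: [0.6026, 0.1723, 0.0319]
ee_rot: [0.185, 0.983, 0.0, 0.0]
ft_force: [-1.1, -0.3, -0.3]
grip_width: 0.498
grasp_force: 0.3
t 4.4 local [ 0.1199 -0.0132] z 0.0319 F [-0.9 -0.7] -0.3 yawtoolx -0.0004374434717835385
(0.12, -0.0125, 0.031) [-0.     0.002  0.002]
```

View pics/c4.png

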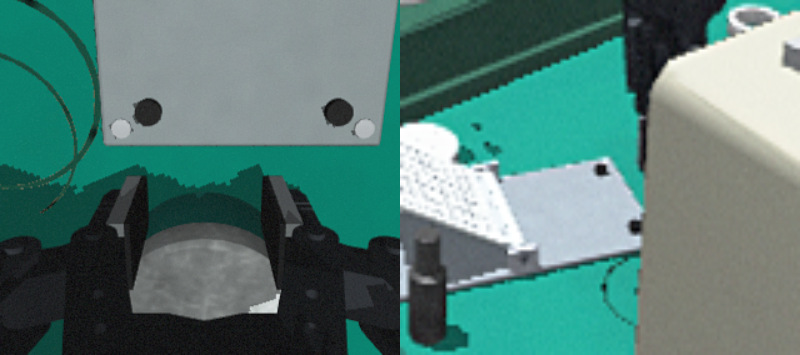

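The tin now stands past the far edge: the edge is at row 145 and the tin behind it from about row 195, with almost no contact force. I'll back off and rise. The wrist view on the way up will confirm.

```bash
python3 -m crank '[[0.03,0,0,0],[0.08,0,-0.02,0],[0.1,0,-0.1,0],[0.12,0,-0.2,0],[0.15,0,-0.3,0]]'; python3 -m crank '[[0.1,0,-0.06,0],[0.2,0,-0.12,0],[0.2,0,-0.12,0],[0.2,0,-0.12,0],[0.2,0,-0.12,0]]' -1; python3 -c "
from h import *
c=cam('top')
cv2.imwrite('pics/t5.png',cv2.resize(c['color'][115:275,175:335,::-1],None,fx=3.5,fy=3.5))
go((-.125,.0,.19),(-.125,0,.033))"
```

```text
clock: 4.92
position: [0.5454, 0.194, 0.1528]
ee_rot: [0.185, 0.983, -0.001, -0.0]
ft_force: [1.0, 1.3, -0.5]
grip_width: 0.498
grasp_force: 0.0
clock: 5.33
position: [0.4718, 0.2235, 0.2001]
ee_rot: [0.184, 0.983, 0.0, 0.0]
ft_force: [-0.3, 0.8, -1.3]
grip_width: 0.001
grasp_force: 0.0
t 5.3833 local [-0.02   -0.0135] z 0.1993 F [-0.1 -1.2] -0.2 yawtoolx -0.0007615531709967982
(-0.125, 0.0, 0.19) [0.263 0.034 0.023]
(-0.125, 0, 0.033) [0.263 0.034 0.416]
```

View pics/t5.png

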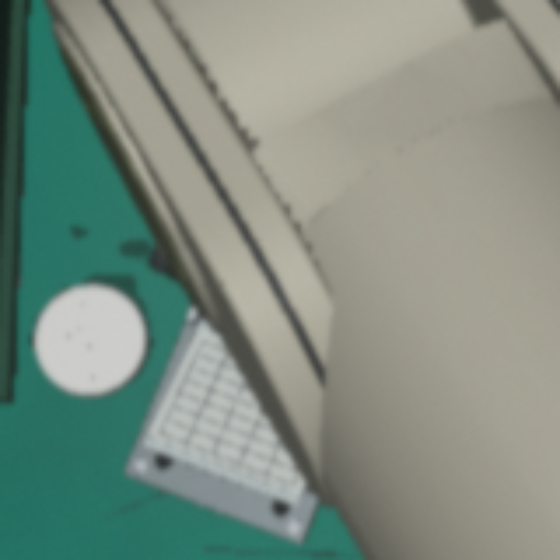

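The arm hides the far side here. The close-up already showed the tin clear, so I'll go on to the leaf.

```bash
python3 -m crank '[[0.1,0.013,0.01,0],[0.18,0.025,0.02,0],[0.263,0.034,0.02,0],[0.263,0.034,0.02,0],[0.263,0.034,0.02,0]]'; python3 -m crank '[[0,0,0.1,0],[0,0,0.2,0],[0,0,0.3,0],[0,0,0.38,0],[0,0,0.38,0]]';python3 -m crank '[[0,0,0,0],[0,0,0,0]]'; python3 -c "
from h import *
a=cam('wrist')['color'][:,:,::-1];b=cam('scene')['color'][165:250,180:310,::-1]
cv2.imwrite('pics/c6.png',np.hstack([cv2.resize(a,(400,355)),cv2.resize(b,(400,355))]))
go((-.110,.0,.033))"
```

```text
clock: 5.8
position: [0.3781, 0.2743, 0.1908]
ee_rot: [0.184, 0.983, -0.001, -0.0]
ft_force: [0.7, -0.4, -0.7]
grip_width: -0.0
grasp_force: 0.0
clock: 6.22
position: [0.3767, 0.27, 0.0336]
ee_rot: [0.186, 0.983, -0.005, -0.003]
ft_force: [-0.8, -0.7, -1.5]
grip_width: 0.001
grasp_force: 0.0
clock: 6.38
position: [0.3801, 0.2742, 0.0412]
ee_rot: [0.185, 0.983, 0.0, 0.001]
ft_force: [1.6, 0.1, 0.2]
grip_width: 0.003
grasp_force: 0.0
t 6.4833 local [-0.1246  0.0019] z 0.0419 F [-0.4  0.5] -0.1 yawtoolx -0.001019462159150386
(-0.11, 0.0, 0.033) [-0.036 -0.005  0.022]
```

View pics/c6.png

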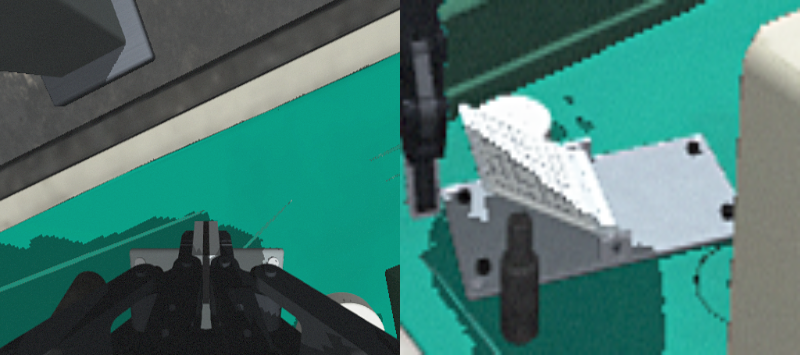

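The fingers stand before the free edge with the tips low. The pin is untouched, and the far page is empty. I'll push the edge forward while rising.

```bash
python3 -m crank '[[-0.01,-0.005,0.015,0],[-0.02,-0.005,0.015,0],[-0.03,-0.005,0.015,0],[-0.04,-0.005,0.015,0],[-0.045,-0.005,0.015,0]]'; python3 -m crank '[[-0.005,0,-0.005,0],[-0.01,0,-0.015,0],[-0.015,0,-0.025,0],[-0.02,0,-0.035,0],[-0.025,0,-0.045,0]]'; python3 -c "
from h import *
go((-.08,.0,.07))"
```

```text
clock: 6.9
position: [0.3954, 0.2656, 0.0341]
ee_rot: [0.185, 0.983, 0.0, 0.0]
ft_force: [-0.1, -0.3, 0.3]
grip_width: 0.001
grasp_force: 0.0
clock: 7.32
position: [0.4037, 0.2623, 0.0522]
ee_rot: [0.184, 0.983, 0.0, -0.0]
ft_force: [-0.8, 0.3, -0.6]
grip_width: -0.001
grasp_force: 0.8
t 7.3167 local [-0.0981 -0.0014] z 0.0522 F [-0.9 -0. ] -0.6 yawtoolx 0.0001862031015318344
(-0.08, 0.0, 0.07) [-0.045  0.004 -0.044]
```

```bash
python3 -m crank '[[-0.01,0,-0.01,0],[-0.02,0,-0.02,0],[-0.03,0,-0.03,0],[-0.04,0,-0.04,0],[-0.05,0,-0.05,0]]'; python3 -m crank '[[-0.0125,0,-0.01,0],[-0.025,0,-0.02,0],[-0.0375,0,-0.03,0],[-0.05,0,-0.04,0],[-0.0625,0,-0.045,0]]'; python3 -c "
from h import *
go((-.015,.0,.095))"
```

```text
clock: 7.73
position: [0.4199, 0.2563, 0.0725]
ee_rot: [0.183, 0.983, -0.0, -0.002]
ft_force: [-13.7, 1.7, 11.1]
grip_width: 0.002
grasp_force: 6.4
clock: 8.15
position: [0.4464, 0.2459, 0.0905]
ee_rot: [0.184, 0.983, 0.0, 0.0]
ft_force: [-2.8, 1.7, 2.2]
grip_width: 0.003
grasp_force: 1.4
t 8.15 local [-0.0523 -0.0012] z 0.0905 F [-3.2  0.6] 2.2 yawtoolx -7.588659182733437e-05
(-0.015, 0.0, 0.095) [-0.093  0.003 -0.011]
```

```bash
python3 -m crank '[[-0.015,0,0,0],[-0.03,0,0,0],[-0.045,0,0,0],[-0.06,0,0,0],[-0.075,0,0,0]]'; python3 -m crank '[[-0.02,0.003,0,0],[-0.04,0.003,0,0],[-0.06,0.003,0,0],[-0.08,0.003,0,0],[-0.1,0.003,0,0]]'; python3 -c "
from h import *
go()"
```

```text
clock: 8.57
position: [0.4744, 0.2346, 0.0897]
ee_rot: [0.185, 0.983, -0.0, -0.0]
ft_force: [-2.5, -0.5, 7.4]
grip_width: -0.004
grasp_force: 1.4
clock: 8.98
position: [0.5118, 0.2213, 0.0894]
ee_rot: [0.184, 0.983, -0.0, -0.0]
ft_force: [-2.6, 0.3, -0.5]
grip_width: 0.002
grasp_force: 0.9
t 8.9833 local [ 0.0176 -0.0004] z 0.0894 F [-2.5 -0.7] -0.5 yawtoolx -3.188248819796513e-05
```

```bash
python3 -m crank '[[-0.0275,0,0.005,0],[-0.0525,0,0.011,0],[-0.07,0,0.03,0],[-0.0875,0,0.053,0],[-0.1,0,0.077,0]]'; python3 -m crank '[[-0.005,0,0.014,0],[-0.01,0,0.028,0],[-0.0125,0,0.038,0],[-0.015,0,0.048,0],[-0.015,0,0.055,0]]'; python3 -c "
from h import *
go()"
```

```text
clock: 9.4
position: [0.5502, 0.2066, 0.0584]
ee_rot: [0.185, 0.983, 0.0, 0.001]
ft_force: [1.0, 0.7, 2.6]
grip_width: -0.007
grasp_force: 0.8
clock: 9.82
position: [0.5541, 0.205, 0.0365]
ee_rot: [0.184, 0.983, -0.0, -0.0]
ft_force: [-0.1, -0.8, 0.9]
grip_width: -0.002
grasp_force: 0.7
t 9.8167 local [ 0.0629 -0.0004] z 0.0365 F [ 0.2 -0.8] 0.9 yawtoolx 6.368893852837232e-05
```

```bash
python3 -m crank '[[0,0,0.003,0],[0,0,0.006,0],[0,0,0.009,0],[0,0,0.009,0],[0,0,0.009,0]]'; python3 -m crank '[[0,0,0.002,0],[0,0,0.004,0],[0,0,0.005,0],[0,0,0.005,0],[0,0,0.005,0]]'
```

```text
clock: 10.23
position: [0.5542, 0.2052, 0.0335]
ee_rot: [0.184, 0.983, 0.0, -0.0]
ft_force: [0.1, 0.0, 0.4]
grip_width: 0.002
grasp_force: 0.0
clock: 10.65
position: [0.5543, 0.2051, 0.0314]
ee_rot: [0.184, 0.983, 0.0, 0.0]
ft_force: [-0.3, 0.4, 0.2]
grip_width: 0.007
grasp_force: 0.3
```

```bash
for i in 1; do python3 -m crank '[[0,0,0.002,0],[0,0,0.004,0],[0,0,0.004,0],[0,0,0.004,0]]'; python3 -m crank '[[0,0,0.002,0],[0,0,0.003,0],[0,0,0.003,0],[0,0,0.003,0]]'; done
```

```text
clock: 10.98
position: [0.5544, 0.2052, 0.031]
ee_rot: [0.185, 0.983, 0.0, -0.0]
ft_force: [-5.8, -1.1, 13.3]
grip_width: -0.0
grasp_force: 6.9
clock: 11.32
position: [0.5545, 0.2052, 0.0308]
ee_rot: [0.185, 0.983, 0.0, -0.0]
ft_force: [-10.8, -3.1, 25.4]
grip_width: 0.0
grasp_force: 12.4
```

There was firm contact at tip height 14 mm, so the leaf is on its stop. I'll rise clear and check.

```bash
python3 -m crank '[[0,0,-0.01,0],[0,0,-0.06,0],[0,0,-0.16,0],[0,0,-0.26,0],[0,0,-0.36,0]]'; python3 -m crank '[[0.1,0,-0.1,0],[0.2,0.1,-0.1,0],[0.3,0.2,-0.1,0],[0.4,0.3,-0.1,0],[0.5,0.3,-0.1,0]]'; python3 -m crank '[[0.1,0.1,0,0],[0.2,0.2,0,0],[0.3,0.3,0,0],[0.3,0.3,0,0],[0.3,0.3,0,0]]'; python3 -c "
from h import *
go()
c=cam('top','t9.png');a=c['color'][110:275,175:335,::-1];b=cam('scene')['color'][155:250,190:320,::-1]
cv2.imwrite('pics/c9.png',np.hstack([cv2.resize(a,(480,495)),cv2.resize(b,(320,495))]))"
```

```text
clock: 11.73
position: [0.5538, 0.2045, 0.174]
ee_rot: [0.185, 0.983, -0.0, -0.0]
ft_force: [1.4, 1.0, 0.1]
grip_width: -0.001
grasp_force: 0.0
clock: 12.15
position: [0.4419, 0.3589, 0.2125]
ee_rot: [0.185, 0.983, 0.001, 0.0]
ft_force: [0.2, 1.2, -0.0]
grip_width: -0.002
grasp_force: 0.0
clock: 12.57
position: [0.367, 0.5194, 0.2112]
ee_rot: [0.18, 0.984, 0.001, -0.002]
ft_force: [-0.3, -0.1, -0.6]
grip_width: 0.0
grasp_force: 0.0
t 12.5667 local [-0.2255  0.2249] z 0.2112 F [-0.3 -0.2] -0.6 yawtoolx 0.009766343000122468
```

View pics/c9.png

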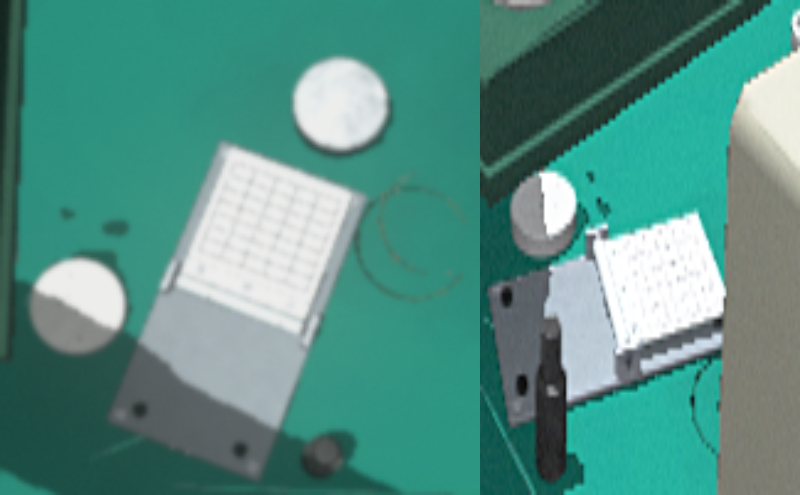

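The leaf lies flat on the far page. The tin stands clear on the mat at (340,105), and the block (78,305) and pin (322,457) are unmoved. Handing in.

```bash
python3 -c "
from workcell import manip
print(manip.hand_in())"
```

```text
the job is handed in; nothing more can be done
None
```

I handed the job in at about 12.6 s on the robot's clock, with no verdict reported: the tin stands on the mat beyond the far edge of the stand, the leaf is pressed flat on the far page (25 N final press), and the test block and pin look unmoved in the last picture.

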